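# Return the fallen oil bottle to the bottle rack

## Task

The square green oil bottle has fallen over: stand it upright on the free worktop in front of the rack and let go of it. Then take it by its neck, tilt it so that its foot goes in over the guard rails and under the notched top board, and right it inside, so that it stands upright on the cork mat with its neck in the notch. Let go of it there, and leave the honey jar, the jam jar and the tin as they stand.

Things in the scene. Friction and masses are not known exactly. Their poses are not given: they have to be found in the camera images.
- oil_bottle: loose oil bottle, green glass, about 0.25 kg, 200 mm long, lying on its side at the start. Origin: centre of its base (foot); x axis along the bottle from base to mouth (up when it stands); y and z square to its flat sides. Square body 54 x 54 mm (edges rounded 6 mm) from 0 to 88 mm along x. Lying, its axis is 27 mm above the worktop. Centre of mass about 57 mm from the base.
- bottle_neck (a point): point on the axis of the bottle's neck, 165 mm from the base. Round shoulder from radius 26 mm (88 mm from the base) to 11.5 mm (112); square neck 23 x 23 mm with rounded edges, its flat sides parallel to the body's, from 110 to 188; square black stopper 19 x 19 mm from 188 to 200. Best gripped on two flat sides, which keeps it from swinging.
- rack: fixed rack of light wood, 236 mm wide (y), 114 deep (x -62 to 52 mm), 143 high; two places, centred at x = 0, y = +50 and -50 mm. Origin: on its underside, midway between the places; x points to its back, -x is the open front facing the robot, z up. Floor top at z = 10 mm; back panel's inner face at x = 44 mm; side panels 143 mm high, inner faces at y = +/-106 mm. Nothing above it.
- rack_rail (a point): middle of the top of the upper guard rail, at x = -54, z = 56 mm in the rack's frame. Two steel rails 8 mm thick run along y across the rack's whole front at x = -54 mm, centred at z = 30 and z = 52 mm.
- rack_board (a point): middle of the lower front edge of the rack's top board, at x = -12, z = 135 mm in the rack's frame. The board is 8 mm thick (z 135 to 143) and runs back to the back panel; over each place it has a 38 mm wide notch, open to the front, running back to x = 26 mm, which takes the bottle's neck.
- cork_mat: square cork mat 64 x 64 x 4 mm fixed on the rack's floor, in the middle of the free place (left or right); origin: centre of its underside, z up. Its top is 14 mm above the worktop.
- honey_jar: bystander: honey jar, 64 x 64 mm, 109 mm high, 0.32 kg, standing loose in the other place of the rack; origin: centre of its underside
- jam_jar: bystander: jam jar, 71 mm diameter, 102 mm high, standing loose on the worktop; origin: centre of its underside
- tomato_tin: bystander: small tin, 57 mm diameter, 72 mm high, standing loose on the worktop; origin: centre of its underside
- free_worktop (a point): fixed point on the flat worktop (z = 0), in the free strip between its front edge (x = 0.38 m) and the rack. To the left (y above -0.06 m) the sink's slightly raised rim begins at about x = 0.46 m, so there the strip is only 80 mm wide. A wall stands at the right (y = -0.48 m), and a wall shelf hangs behind and above the rack.

How it is judged:
By the outcome, as a careful person would: the job done as asked, in the order asked, and still so for the second after the job is handed in, with the robot touching nothing.
It also fails if it takes over 64 s, if anything falls off the work surface, if the arm or the gripper's body presses on something with over 40 N, if the wrist force passes 120 N, or if a joint passes its speed limit or range.

## Robot

A 6-joint arm with a two-finger parallel gripper is mounted at the origin on a cart in front of the work surface, level with it; the furniture and walls round the work are solid. World frame = base frame: x ahead of the robot, y to its left, z up, the work surface at z = 0. Lengths are in m, angles in rad, forces in N, time in s.
With the tool pointing down it reaches from about 0.25 to 0.725 m from the base axis. Payload 4 kg.
Tool frame: the origin (TCP) lies on the centre line of the jaws, within the pads' length; the fingertips stand 17 mm ahead of it and the grasp point (between the pads) lies 2 mm behind it; z points along the fingers, y is the line along which they close (so a half turn about z gives the same grasp; the last joint's range is limited). The gripper opens to 85 mm and grips with 20 to 120 N. Pads are 22 mm wide; open, the fingers measure 114 mm over their backs; the gripper's body (76 mm by 85 mm) begins 54 mm behind the grasp point. The pads swing forward as they close: fully open they stand 13 mm farther back than shut.
Start: joints at [1.282, 0.241, 0.005, 1.335, 0, 1.571], TCP at [0.142, 0.479, 0.248] pointing down, gripper open.
Joint ranges: [-2.72, 2.72], [-1.05, 1.87], [-1.09, 1.28], [-1.99, 2.15], [-1.42, 1.44], [-3.14, 3.14]. Speed limits (rad/s): [2.79, 2.79, 3.14, 3.14, 3.14, 3.14].

## Interface

Orientations are given as a unit quaternion [x, y, z, w].
In Python, from workcell import get_obs, imaging, order gives the robot as it stands.
- The arm moves only by the tool apply_moves, never from a script. Its argument "targets" is a list that holds one entry, the list of rows, each a list of 5 numbers: the shift along the world's x, y, z in units of 40 mm (1.0 is 40 mm), then the turn about the world's z in degrees, then the gripper command: -1 is shut, 1 is fully open, values between are in proportion. In form: [[[dx, dy, dz, turn, fingers], ...]]. A call has 1 to 8 rows; each row shifts and turns the commanded pose from where the row before left it; what a row does not reach is not made up. A row lasts 1/12 s, in which the tool goes at most 41.7 mm and 7.16 degrees, less where a joint would pass 70% of its speed; a pose out of reach is approached as far as the arm can. A call is refused whole if a number of a shift passes 1 or a number of a turn 7.16, either way. A call with a gripper value outside its range is refused whole. The fingers move at their own pace and stop on an object; the grip force is fixed at half the most. Time passes only in rows, so rows that do not move let the fingers close. It gives the time, the measured TCP pose, the force, the opening and the grip force at its end, in the units of the state.
- get_obs(): the state, without advancing time (a new reading comes with each control period).
- imaging.camera(name): name is "scene" or "top" or "wrist"; returns (picture, depth): 420x560x3 uint8, blue, green, red; 420x560 float32, m along the optical axis (not along the pixel's ray), 0 where there is no reading.
- imaging.get_calibration(name): a dict with "camera_matrix" (3x3 intrinsics, pixels), "eye" and "rotation" of the camera in the world; the wrist camera has in their place "hand_eye" (4x4, takes a point from camera to tool coordinates, whose origin is the TCP and whose axes are the flange's). Camera axes: x right, y down, z forward; pixel columns grow to the right and rows downward; lengths in m; the calibration is good to about 2 mm. A picture is of the moment at which its call begins: read the wrist's pose just before it. get_calibration takes no time and is no camera call.
- order.job_done(): hands the job in; it is judged then, once.
The state is a dict: "clock": time; "joint_pos": joint angles; "joint_vel": joint speeds; "tau": joint torques, N m; "eef_pos": TCP position; "tool_rot": TCP orientation; "ft_force": force on the tool from outside, world axes, zero at the start; "ft_torque": the same for the moment, N m; "grip_width": finger opening in m; "grasp_force": force on a finger pad.
Only numpy, scipy, OpenCV 4.12 (cv2) and the standard library are available. Lean on these libraries where they do the work, as an engineer would, in place of code of your own. Each camera call takes 0.05 s, during which the arm holds its last target. There are 200 camera calls.

## Working session

There is one attempt and no reset: what is moved stays moved. The work goes in short steps, Python scripts to look and compute and a tool call to move; the robot and the scene stay as the last step left them, time stands still between calls to the robot, and variables do not carry over. Pictures are saved under pics/ and viewed, at most 10 in all, crops included, and the job is handed in when it is done.

Besides the shell and the picture viewer there is one more tool, called after "Emit:" in YAML: its name, and indented under it one key for each argument. apply_moves: Moves the arm, as the interface text tells. Its arguments: {"type":"object","properties":{"targets":{"type":"array","items":{"type":"array","items":{"type":"array","items":{"type":"number"}}}}},"required":["targets"]}

```bash
mkdir -p pics
cat > h.py <<'E'
import numpy as np, cv2
from workcell import get_obs, imaging, order
from scipy.spatial.transform import Rotation as R
def cam(n):
    o=get_obs(); p,d=imaging.camera(n); c=imaging.get_calibration(n); K=np.array(c["camera_matrix"])
    if n=="wrist":
        T=np.eye(4);T[:3,:3]=R.from_quat(o["tool_rot"]).as_matrix();T[:3,3]=o["eef_pos"];T=T@np.array(c["hand_eye"])
    else:
        T=np.eye(4);T[:3,:3]=c["rotation"];T[:3,3]=c["eye"]
    v,u=np.mgrid[:420,:560]
    X=np.stack([(u-K[0,2])/K[0,0]*d,(v-K[1,2])/K[1,1]*d,d],-1)@T[:3,:3].T+T[:3,3]
    X[d==0]=np.nan
    return p,X
E
python3 - <<'E'
from h import *
o=get_obs();print({k:np.round(v,3) for k,v in o.items()})
for n in("scene","top"):
    p,X=cam(n);np.save(f"{n}.npy",X);cv2.imwrite(f"pics/{n}.png",p);c=imaging.get_calibration(n);print(n,c)
E
```

```text
{'clock': np.float64(0.0), 'joint_pos': array([ 1.282,  0.241,  0.004,  1.335, -0.   ,  1.571]), 'joint_vel': array([-0.001,  0.001, -0.002, -0.   , -0.001,  0.001]), 'tau': array([-1.0000e-03, -3.7232e+01,  2.5241e+01,  1.7000e-02, -0.0000e+00,
       -0.0000e+00]), 'eef_pos': array([0.142, 0.479, 0.247]), 'tool_rot': array([ 0.144,  0.99 , -0.001, -0.   ]), 'ft_force': array([ 1.011, -0.739,  0.33 ]), 'ft_torque': array([ 0.024, -0.065,  0.031]), 'grasp_force': np.float64(0.0), 'grip_width': np.float64(0.085)}Traceback (most recent call last):
  File "<stdin>", line 4, in <module>
  File "h.py", line 9, in cam
    T=np.eye(4);T[:3,:3]=c["rotation"];T[:3,3]=c["eye"]
                ~^^^^^^^
ValueError: could not broadcast input array from shape (4,) into shape (3,3)
```

```bash
sed -i 's/T\[:3,:3\]=c\["rotation"\]/T[:3,:3]=R.from_quat(c["rotation"]).as_matrix()/' h.py
python3 - <<'E'
from h import *
for n in("scene","top"):
    p,X=cam(n);np.save(f"{n}.npy",X);cv2.imwrite(f"pics/{n}.png",p);c=imaging.get_calibration(n);print(n,c); print(np.nanmin(X,(0,1)),np.nanmax(X,(0,1)), np.isnan(X).mean())
E
```

```text
scene {'camera_matrix': array([[383.49914617,   0.        , 275.76839741],
       [  0.        , 383.49914617, 212.10958746],
       [  0.        ,   0.        ,   1.        ]]), 'eye': array([ 0.02411572, -0.51604249,  0.8704957 ]), 'rotation': array([ 0.85526648, -0.3820751 ,  0.14278282, -0.31961059])}
[-0.39715148 -0.54088846 -0.93510845] [1.02563757 2.44136583 0.8031248 ] 0.004162414965986395
top {'camera_matrix': array([[462.42890375,   0.        , 274.0640429 ],
       [  0.        , 462.42890375, 197.4763568 ],
       [  0.        ,   0.        ,   1.        ]]), 'eye': array([ 0.2406574 , -0.09169445,  1.44989673]), 'rotation': array([ 0.71404383, -0.69285152,  0.07056698, -0.07154359])}
[-0.36543934 -0.54303564 -0.93130214] [1.02041681 1.30165374 0.78280683] 0.004043367346938775
```

View pics/scene.png

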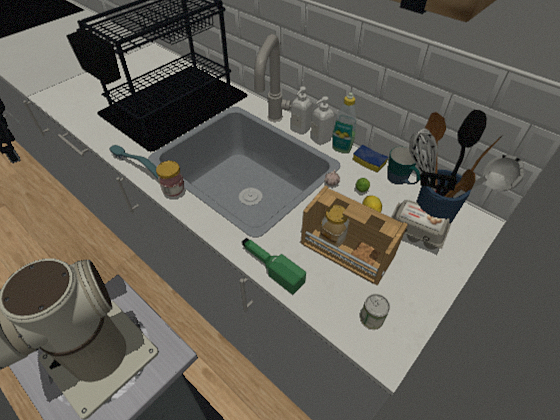

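View pics/top.png

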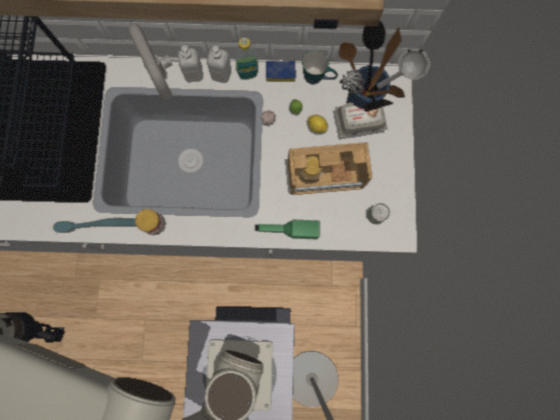

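Both views show the bottle lying along y (top view: stopper ≈(257,228), foot ≈(320,229)), honey jar in the rack's left place (311,170), free place right ((345,170)), tin at (380,213), jam jar (148,221).

Run:
```python
from h import *
for n in("scene","top"):
    X=np.load(f"{n}.npy");p=cv2.imread(f"pics/{n}.png").astype(int)
    g=(p[...,1]>p[...,2]*1.5)&(p[...,1]>p[...,0]*1.25)&(X[...,0]>.35)&(X[...,0]<.5)&(X[...,1]<.15)&(X[...,1]>-.4)&(X[...,2]>.005)
    q=X[g];print(n,len(q),q.min(0).round(3),q.max(0).round(3))
    w=(X[...,1]<-.0)&(X[...,0]>.45)&(X[...,0]<.72)&(X[...,1]>-.36)&(abs(X[...,2]-.143)<.006)
    q=X[w];print("board top",len(q),q.min(0).round(3),q.max(0).round(3))
    (c,s,a)=cv2.minAreaRect(q[:,:2].astype(np.float32)*1000);print(c,s,a)
    b=(X[...,1]<.0)&(X[...,1]>-.45)&(X[...,0]>.36)&(X[...,0]<.52)&(X[...,2]>.06)&(X[...,2]<.08)
    q=X[b];print("tin",q.mean(0).round(3),q.min(0).round(3),q.max(0).round(3))
    # bottle by segments
    q=X[g]
    for y0 in np.arange(-.2,.1,.02):
        s=q[(q[:,1]>=y0)&(q[:,1]<y0+.02)]
        if len(s): print(round(y0,2),len(s),s.min(0).round(3),s.max(0).round(3))
p=cv2.imread("pics/scene.png");cv2.imwrite("pics/crop.png",cv2.resize(p[170:340,220:440],None,fx=3.5,fy=3.5,interpolation=cv2.INTER_CUBIC))
```

```text
scene 1190 [ 0.404 -0.231  0.009] [ 0.459 -0.041  0.057]
board top 1361 [ 0.544 -0.36   0.137] [ 0.683 -0.126  0.146]
(614.5126953125, -249.10791015625) (112.1568374633789, 235.07888793945312) 7.2813615798950195
tin [ 0.486 -0.412  0.067] [ 0.458 -0.439  0.06 ] [ 0.515 -0.383  0.072]
-0.2 189 [ 0.404 -0.2    0.01 ] [ 0.457 -0.18   0.057]
-0.18 181 [ 0.404 -0.18   0.014] [ 0.457 -0.16   0.056]
-0.16 126 [ 0.405 -0.16   0.013] [ 0.459 -0.141  0.056]
-0.14 58 [ 0.41  -0.14   0.031] [ 0.446 -0.121  0.05 ]
-0.12 66 [ 0.421 -0.12   0.023] [ 0.443 -0.1    0.04 ]
-0.1 63 [ 0.421 -0.1    0.022] [ 0.443 -0.08   0.04 ]
-0.08 63 [ 0.421 -0.079  0.023] [ 0.444 -0.06   0.04 ]
-0.06 56 [ 0.421 -0.06   0.022] [ 0.445 -0.041  0.039]
top 355 [ 0.407 -0.219  0.032] [ 0.455 -0.042  0.063]
board top 1244 [ 0.546 -0.36   0.137] [ 0.685 -0.126  0.149]
(618.9664306640625, -247.3896026611328) (111.17932891845703, 238.6365509033203) 8.58784008026123
tin [ 0.486 -0.402  0.069] [ 0.417 -0.439  0.06 ] [ 0.515 -0.145  0.079]
-0.2 55 [ 0.408 -0.198  0.044] [ 0.455 -0.182  0.06 ]
-0.18 51 [ 0.409 -0.18   0.048] [ 0.455 -0.161  0.063]
-0.16 47 [ 0.408 -0.158  0.04 ] [ 0.455 -0.14   0.06 ]
-0.14 69 [ 0.415 -0.14   0.032] [ 0.452 -0.122  0.054]
-0.12 23 [ 0.424 -0.119  0.035] [ 0.44  -0.1    0.049]
-0.1 8 [ 0.436 -0.097  0.033] [ 0.439 -0.082  0.045]
-0.08 16 [ 0.428 -0.079  0.033] [ 0.441 -0.06   0.046]
-0.06 19 [ 0.429 -0.057  0.033] [ 0.442 -0.042  0.043]
```

View pics/crop.png

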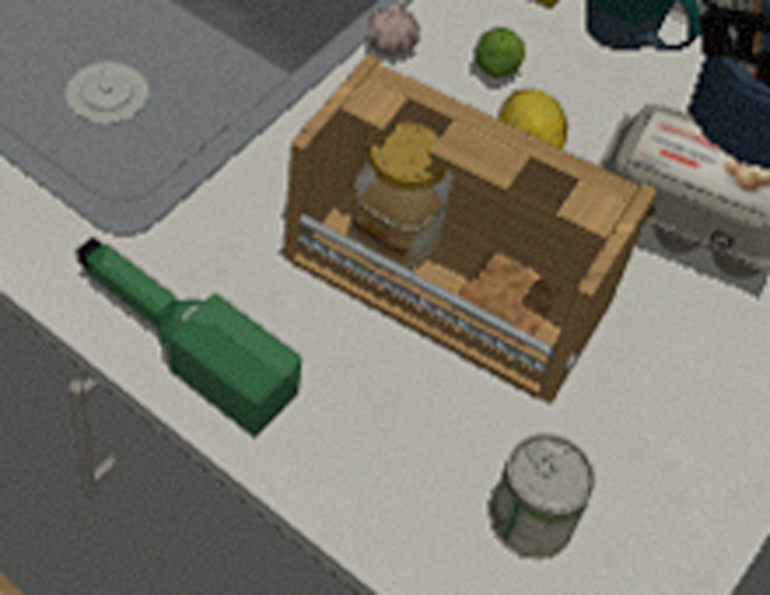

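The crop confirms it: bottle at x≈0.432, axis along +y (base y≈-0.230, neck point y≈-0.065), free mat on the right of the rack, and rack yawed about 8°.

Emit:
apply_moves:
  targets:
    - [[0.453,-0.85,-0.19,-4.6,0.06],[0.453,-0.85,-0.19,-4.6,0.06],[0.453,-0.85,-0.19,-4.6,0.06],[0.453,-0.85,-0.19,-4.6,0.06],[0.453,-0.85,-0.19,-4.6,0.06],[0.453,-0.85,-0.19,-4.6,0.06],[0.453,-0.85,-0.19,-4.6,0.06],[0.453,-0.85,-0.19,-4.6,0.06]]

```text
clock: 0.82
eef_pos: [0.2875, 0.2055, 0.1871]
tool_rot: [0.45, 0.893, 0.0, 0.0]
ft_force: [1.0, -0.0, -0.4]
grip_width: 0.0452
grasp_force: 0.0
```

Emit:
apply_moves:
  targets:
    - [[0.453,-0.85,-0.19,-4.6,0.06],[0.453,-0.85,-0.19,-4.6,0.06],[0.453,-0.85,-0.19,-4.6,0.06],[0.453,-0.85,-0.19,-4.6,0.06],[0.453,-0.85,-0.19,-4.6,0.06],[0.453,-0.85,-0.19,-4.6,0.06],[0.453,-0.85,-0.19,-4.6,0.06],[0.453,-0.85,-0.19,-4.6,0.06]]

```text
clock: 1.48
eef_pos: [0.4327, -0.0667, 0.1262]
tool_rot: [0.71, 0.705, 0.0, -0.0]
ft_force: [0.7, 0.8, 0.5]
grip_width: 0.0452
grasp_force: 0.0
```

Run:
```python
from h import *
o=get_obs();print({k:np.round(v,3) for k,v in o.items()});print(imaging.get_calibration("wrist"))
p,X=cam("wrist");cv2.imwrite("pics/w1.png",p);np.save("w1.npy",X)
S=np.load("scene.npy");T=np.load("top.npy")
for q in(S.reshape(-1,3),T.reshape(-1,3)):
    m=(q[:,1]<0)&(q[:,1]>-.45)&(q[:,2]>.2)&(q[:,0]>.5)&(q[:,2]<.9);s=q[m];print("shelf",len(s),np.percentile(s,[1,50,99],axis=0).round(3))
    s=s[s[:,2]>.25]; print(len(s), len(s) and s.min(0).round(3))
```

```text
{'clock': np.float64(1.483), 'joint_pos': array([-0.153,  0.217, -0.364,  0.989,  0.   ,  1.425]), 'joint_vel': array([-0.88 ,  0.596,  0.5  , -0.11 ,  0.006,  0.078]), 'tau': array([  1.694, -35.238,  19.603,   0.4  ,  -0.197,  -0.11 ]), 'eef_pos': array([ 0.433, -0.067,  0.126]), 'tool_rot': array([ 0.71 ,  0.705,  0.   , -0.   ]), 'ft_force': array([0.713, 0.78 , 0.482]), 'ft_torque': array([ 0.04 , -0.017,  0.015]), 'grasp_force': np.float64(0.0), 'grip_width': np.float64(0.045)}
{'camera_matrix': array([[301.35592677,   0.        , 280.59704195],
       [  0.        , 301.35592677, 209.51582212],
       [  0.        ,   0.        ,   1.        ]]), 'hand_eye': array([[-7.70932519e-04, -9.57310638e-01, -2.89060111e-01,
         7.46985753e-02],
       [ 9.99999678e-01, -6.73724533e-04, -4.35786895e-04,
        -1.01666397e-03],
       [ 2.22436542e-04, -2.89060354e-01,  9.57310849e-01,
        -1.26239769e-01],
       [ 0.00000000e+00,  0.00000000e+00,  0.00000000e+00,
         1.00000000e+00]])}
shelf 25233 [[ 0.75  -0.446  0.204]
 [ 1.008 -0.29   0.381]
 [ 1.022 -0.009  0.591]]
22267 [ 0.727 -0.45   0.25 ]
shelf 6990 [[ 0.748 -0.446  0.201]
 [ 0.801 -0.255  0.574]
 [ 1.014 -0.005  0.633]]
5604 [ 0.728 -0.45   0.25 ]
```

View pics/w1.png

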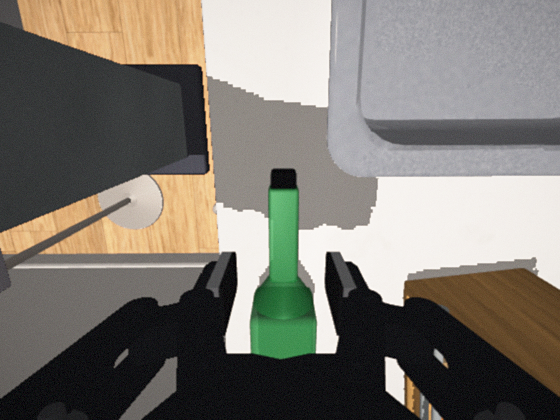

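The neck (col ≈284, stopper tip row 170) lies centred between the fingers (mid ≈282). I'll descend and close gently to learn the grip's behaviour.

Emit:
apply_moves:
  targets:
    - [[0,0,-0.85,0,0.06],[0,0,-0.85,0,0.06],[0,0,-0.8,0,-0.2],[0,0,0,0,-0.42],[0,0,0,0,-0.46],[0,0,0,0,-0.47],[0,0,0,0,-0.47]]

```text
clock: 2.12
eef_pos: [0.4338, -0.0646, 0.0285]
tool_rot: [0.708, 0.706, 0.001, 0.001]
ft_force: [0.2, 0.1, -1.1]
grip_width: 0.0227
grasp_force: 10.9
```

Emit:
apply_moves:
  targets:
    - [[0,0,0,0,-0.48],[0,0,0,0,-0.48]]

```text
clock: 2.28
eef_pos: [0.4336, -0.0647, 0.0282]
tool_rot: [0.708, 0.706, 0.001, 0.001]
ft_force: [0.8, -0.2, -0.5]
grip_width: 0.0226
grasp_force: 23.6
```

Emit:
apply_moves:
  targets:
    - [[0,0,0,0,-0.5],[0,0,0,0,-0.5]]

```text
clock: 2.45
eef_pos: [0.4334, -0.0647, 0.0277]
tool_rot: [0.708, 0.706, 0.001, 0.001]
ft_force: [0.8, 1.2, 0.8]
grip_width: 0.0221
grasp_force: 48.8
```

Emit:
apply_moves:
  targets:
    - [[0,0,0,0,-0.47],[0,-0.09,0.35,0,-0.47],[0,-0.09,0.35,0,-0.47],[0,-0.15,0.33,0,-0.47],[0,-0.15,0.33,0,-0.47],[0,0,0,0,-0.47]]

```text
clock: 2.95
eef_pos: [0.4338, -0.085, 0.0831]
tool_rot: [0.708, 0.706, 0.001, 0.002]
ft_force: [1.0, -0.7, -2.1]
grip_width: 0.0226
grasp_force: 21.9
```

```bash
cat >> h.py <<'E'
def bottle(n="scene"):
    p,X=cam(n);P=p.astype(int)
    g=(P[...,1]>P[...,2]*1.5)&(P[...,1]>P[...,0]*1.25)&(X[...,0]>.25)&(X[...,0]<.72)&(X[...,1]<.1)&(X[...,1]>-.45)&(X[...,2]>.003)&(X[...,2]<.3)
    k,l,s,_=cv2.connectedComponentsWithStats(g.astype(np.uint8))
    g=l==1+np.argmax(s[1:,4]); q=X[g]
    print(n,len(q),q.min(0).round(3),q.max(0).round(3)); return p,X,q
E
python3 - <<'E'
from h import *
p,X,q=bottle();c=q.mean(0);u,s,v=np.linalg.svd(q-c);print(v[0].round(3))
print({k:np.round(v,3) for k,v in get_obs().items() if k in("eef_pos","ft_force","grasp_force","grip_width")})
for y0 in np.arange(-.26,.1,.03):
    s=q[(q[:,1]>=y0)&(q[:,1]<y0+.03)]
    if len(s): print(round(y0,2),len(s),s.min(0).round(3),s.max(0).round(3))
E
```

```text
scene 1257 [ 0.404 -0.252  0.061] [ 0.458 -0.082  0.135]
[-0.048 -0.999 -0.009]
{'eef_pos': array([ 0.433, -0.084,  0.082]), 'ft_force': array([ 0.493, -0.847, -1.559]), 'grasp_force': np.float64(21.879), 'grip_width': np.float64(0.023)}
-0.26 319 [ 0.404 -0.252  0.061] [ 0.457 -0.23   0.109]
-0.23 324 [ 0.404 -0.23   0.061] [ 0.458 -0.2    0.109]
-0.2 312 [ 0.404 -0.2    0.066] [ 0.458 -0.17   0.112]
-0.17 100 [ 0.405 -0.17   0.077] [ 0.457 -0.14   0.111]
-0.14 117 [ 0.42  -0.14   0.079] [ 0.443 -0.11   0.098]
-0.11 85 [ 0.417 -0.11   0.077] [ 0.455 -0.082  0.135]
```

Emit:
apply_moves:
  targets:
    - [[0,0,0,0,-0.465],[0,0,0,0,-0.465]]

```text
clock: 3.17
eef_pos: [0.4314, -0.0836, 0.0802]
tool_rot: [0.708, 0.706, -0.001, -0.001]
ft_force: [0.1, -0.1, -1.8]
grip_width: 0.023
grasp_force: 9.3
```

Emit:
apply_moves:
  targets:
    - [[0,0,0,0,-0.462],[0,0,0,0,-0.462]]

```text
clock: 3.33
eef_pos: [0.4316, -0.0836, 0.0804]
tool_rot: [0.708, 0.706, -0.001, -0.001]
ft_force: [-0.1, -0.7, 0.0]
grip_width: 0.0226
grasp_force: 2.4
```

Run:
```python
from h import *
p,X,q=bottle()
for y0 in np.arange(-.26,.1,.03):
    s=q[(q[:,1]>=y0)&(q[:,1]<y0+.03)]
    if len(s): print(round(y0,2),len(s),s.min(0).round(3),s.max(0).round(3))
```

```text
scene 1222 [ 0.402 -0.247  0.012] [ 0.455 -0.081  0.129]
-0.26 164 [ 0.402 -0.247  0.016] [ 0.455 -0.23   0.057]
-0.23 332 [ 0.402 -0.23   0.012] [ 0.454 -0.2    0.071]
-0.2 327 [ 0.402 -0.2    0.027] [ 0.453 -0.17   0.08 ]
-0.17 172 [ 0.403 -0.17   0.037] [ 0.453 -0.14   0.081]
-0.14 125 [ 0.417 -0.14   0.062] [ 0.441 -0.11   0.088]
-0.11 102 [ 0.415 -0.11   0.071] [ 0.449 -0.081  0.129]
```

Emit:
apply_moves:
  targets:
    - [[0,0,0,0,-0.464],[0,-0.2,0.3,0,-0.464],[0,-0.2,0.3,0,-0.464],[0,-0.25,0.26,0,-0.464],[0,-0.25,0.26,0,-0.464],[0,0,0,0,-0.464]]

```text
clock: 3.88
eef_pos: [0.4338, -0.1215, 0.1277]
tool_rot: [0.709, 0.706, 0.001, 0.002]
ft_force: [0.3, 0.1, 0.1]
grip_width: 0.0227
grasp_force: 4.3
```

```bash
cat >> h.py <<'E'
def lean(n="scene"):
    p,X,q=bottle(n)
    for z0 in np.arange(0,.22,.02):
        s=q[(q[:,2]>=z0)&(q[:,2]<z0+.02)]
        if len(s)>8: print(round(z0,2),len(s),s.min(0).round(3),s.max(0).round(3))
    return p
E
python3 -c "
from h import *
lean()"
```

```text
scene 1277 [ 0.404 -0.259  0.015] [ 0.458 -0.12   0.187]
0.02 54 [ 0.404 -0.259  0.02 ] [ 0.456 -0.202  0.04 ]
0.04 286 [ 0.404 -0.259  0.04 ] [ 0.457 -0.178  0.06 ]
0.06 292 [ 0.404 -0.239  0.06 ] [ 0.457 -0.167  0.08 ]
0.08 390 [ 0.404 -0.222  0.08 ] [ 0.458 -0.155  0.1  ]
0.1 134 [ 0.42 -0.19  0.1 ] [ 0.45  -0.132  0.12 ]
0.12 100 [ 0.42  -0.148  0.12 ] [ 0.445 -0.124  0.14 ]
0.14 13 [ 0.428 -0.128  0.14 ] [ 0.445 -0.12   0.145]
```

Emit:
apply_moves:
  targets:
    - [[0,-0.3,0.22,0,-0.464],[0,-0.3,0.22,0,-0.464],[0,-0.33,0.16,0,-0.464],[0,-0.33,0.16,0,-0.464],[0,-0.35,0.11,0,-0.464],[0,-0.35,0.11,0,-0.464],[0,0,0,0,-0.464]]

```text
clock: 4.52
eef_pos: [0.4328, -0.1996, 0.1649]
tool_rot: [0.709, 0.706, -0.0, 0.001]
ft_force: [0.3, 0.2, 1.3]
grip_width: 0.0228
grasp_force: 3.9
```

```bash
python3 -c "
from h import *
cv2.imwrite('pics/s3.png',cv2.resize(lean()[170:340,220:440],None,fx=2.5,fy=2.5))"
```

```text
scene 1087 [ 0.403 -0.268  0.013] [ 0.456 -0.197  0.219]
0.0 14 [ 0.404 -0.267  0.013] [ 0.435 -0.222  0.02 ]
0.02 145 [ 0.404 -0.268  0.02 ] [ 0.455 -0.214  0.04 ]
0.04 154 [ 0.403 -0.262  0.04 ] [ 0.455 -0.211  0.06 ]
0.06 162 [ 0.403 -0.257  0.06 ] [ 0.455 -0.204  0.08 ]
0.08 247 [ 0.403 -0.251  0.08 ] [ 0.456 -0.197  0.1  ]
0.1 183 [ 0.41  -0.243  0.1  ] [ 0.453 -0.202  0.12 ]
0.12 71 [ 0.419 -0.224  0.121] [ 0.44  -0.202  0.14 ]
0.14 50 [ 0.42  -0.217  0.14 ] [ 0.441 -0.208  0.16 ]
0.16 47 [ 0.423 -0.211  0.16 ] [ 0.444 -0.204  0.179]
0.18 9 [ 0.429 -0.205  0.181] [ 0.446 -0.202  0.186]
```

View pics/s3.png

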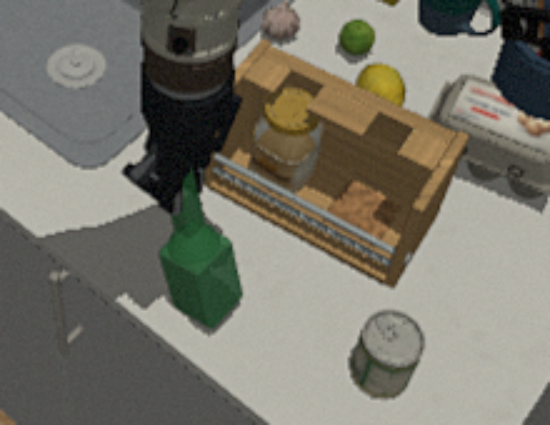

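The bottle hangs almost upright (body ≈(200,280), foot ≈(207,330) in the crop), with about 15° still to go. I'll move the neck over the foot and press lightly.

Emit:
apply_moves:
  targets:
    - [[0,-0.36,0.02,0,-0.464],[0,-0.36,-0.02,0,-0.464],[0,-0.36,-0.03,0,-0.464],[0,0,-0.05,0,-0.464],[0,0,0,0,-0.464]]

```text
clock: 4.98
eef_pos: [0.4327, -0.2417, 0.162]
tool_rot: [0.708, 0.706, -0.0, 0.001]
ft_force: [0.7, -1.1, 4.3]
grip_width: 0.0231
grasp_force: 4.4
```

```bash
python3 -c "
from h import *
lean()
print(get_obs()['eef_pos'])"
```

```text
scene 883 [ 0.403 -0.271  0.01 ] [ 0.458 -0.217  0.218]
0.0 45 [ 0.404 -0.271  0.01 ] [ 0.449 -0.226  0.02 ]
0.02 111 [ 0.404 -0.271  0.02 ] [ 0.453 -0.222  0.04 ]
0.04 111 [ 0.404 -0.27   0.04 ] [ 0.454 -0.224  0.06 ]
0.06 120 [ 0.404 -0.27   0.06 ] [ 0.453 -0.223  0.08 ]
0.08 265 [ 0.403 -0.269  0.08 ] [ 0.458 -0.217  0.1  ]
0.1 119 [ 0.411 -0.259  0.1  ] [ 0.449 -0.224  0.119]
0.12 41 [ 0.419 -0.252  0.121] [ 0.439 -0.233  0.138]
0.14 30 [ 0.407 -0.252  0.14 ] [ 0.445 -0.245  0.159]
0.16 24 [ 0.427 -0.251  0.16 ] [ 0.445 -0.249  0.18 ]
0.18 13 [ 0.425 -0.251  0.18 ] [ 0.445 -0.246  0.187]
[ 0.43270531 -0.24126276  0.16204509]
```

Emit:
apply_moves:
  targets:
    - [[0,-0.06,0,0,-0.464],[0,0,0,0,-0.44],[0,0,0,0,-0.2],[0,0,0,0,0.1],[0,0,0,0,0.1]]

```text
clock: 5.45
eef_pos: [0.4321, -0.2434, 0.1615]
tool_rot: [0.708, 0.706, -0.0, -0.001]
ft_force: [0.0, -0.6, -0.2]
grip_width: 0.0471
grasp_force: 0.0
```

```bash
python3 -c "
from h import *
lean()
print(get_obs()['eef_pos'])
p,X=cam('scene');np.save('scene2.npy',X)
for n in ('scene','scene2','top'):
  X=np.load(n+'.npy'); m=(X[...,1]<-.1)&(X[...,0]>.52)&(X[...,0]<.72)&(X[...,1]>-.39)&(abs(X[...,2]-.143)<.008)
  k,l,s,_=cv2.connectedComponentsWithStats(m.astype(np.uint8));q=X[l==1+np.argmax(s[1:,4])]
  print(n,len(q),np.median(q[:,2]),cv2.minAreaRect((q[:,:2]*1000).astype(np.float32)))
  # back edge line & rail line
  m=(X[...,1]<-.16)&(X[...,0]>.52)&(X[...,0]<.6)&(X[...,1]>-.34)&(X[...,2]>.051)&(X[...,2]<.062)
  q=X[m]; print('rail',len(q), np.polyfit(q[:,1],q[:,0],1) if len(q)>5 else '')
"
```

```text
scene 902 [ 0.395 -0.272  0.009] [ 0.456 -0.221  0.214]
0.0 42 [ 0.404 -0.271  0.009] [ 0.448 -0.226  0.02 ]
0.02 106 [ 0.404 -0.272  0.02 ] [ 0.45  -0.225  0.04 ]
0.04 112 [ 0.403 -0.272  0.04 ] [ 0.452 -0.224  0.06 ]
0.06 115 [ 0.404 -0.272  0.06 ] [ 0.454 -0.223  0.08 ]
0.08 265 [ 0.404 -0.271  0.08 ] [ 0.456 -0.221  0.1  ]
0.1 97 [ 0.413 -0.262  0.1  ] [ 0.447 -0.231  0.12 ]
0.12 39 [ 0.419 -0.257  0.12 ] [ 0.439 -0.246  0.14 ]
0.14 50 [ 0.395 -0.256  0.14 ] [ 0.455 -0.246  0.16 ]
0.16 47 [ 0.419 -0.257  0.161] [ 0.455 -0.246  0.179]
0.18 27 [ 0.42  -0.256  0.18 ] [ 0.441 -0.249  0.196]
[ 0.43216118 -0.24351546  0.16157215]
scene 1520 0.14083238745342824 ((613.8722534179688, -249.391845703125), (112.17913818359375, 236.07920837402344), 6.940358638763428)
rail 217 [-0.02550051  0.56414473]
scene2 1158 0.14084652841306805 ((617.0611572265625, -267.19293212890625), (109.96754455566406, 200.8574676513672), 5.8268022537231445)
rail 161 [0.01474009 0.57578129]
top 1387 0.14247540290627536 ((616.14501953125, -247.67861938476562), (113.17884063720703, 236.3535919189453), 6.698833465576172)
rail 148 [-0.05740962  0.55538507]
```

Emit:
apply_moves:
  targets:
    - [[0,0,0,6.9,0.1],[0,0,0,6.9,0.1],[0,0,0,6.9,0.1],[0,0,0,6.9,0.1],[0,0,0,6.9,0.1],[0,0,0,6.9,0.1],[0,0,0,6.9,0.1],[0,0,0,6.9,0.1]]

```text
clock: 6.22
eef_pos: [0.4323, -0.2438, 0.1618]
tool_rot: [0.297, 0.955, 0.0, -0.0]
ft_force: [-0.5, -0.3, 0.1]
grip_width: 0.0471
grasp_force: 0.0
```

Emit:
apply_moves:
  targets:
    - [[0,0,0,6.9,0.1],[0,0,0,6.9,0.1],[0,0,0,6.9,0.1],[0,0,0,6.9,0.1],[0,0,0,7,0.1],[0,0,0,0,0.1]]

```text
clock: 6.72
eef_pos: [0.4323, -0.2439, 0.1618]
tool_rot: [0.002, 1.0, 0.0, -0.0]
ft_force: [-0.1, -0.5, 0.1]
grip_width: 0.0469
grasp_force: 0.0
```

```bash
python3 -c "
from h import *
o=get_obs();print(o['eef_pos'],o['tool_rot'],o['joint_pos'].round(2))
p,X=cam('wrist');cv2.imwrite('pics/w2.png',p);np.save('w2.npy',X)
"
```

```text
[ 0.43227762 -0.24385917  0.16183   ] [ 2.07278603e-03  9.99997849e-01  5.88097362e-05 -5.06784182e-05] [-0.51  0.29 -0.16  1.12  0.   -0.51]
```

View pics/w2.png

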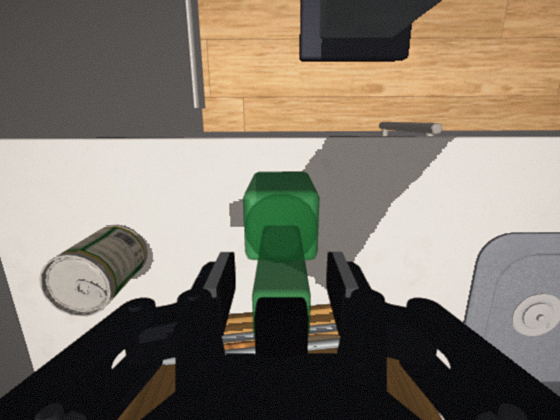

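The bottle stands free at (282,215), its neck centred between the pads (cols 235–330) and its flats square to them. I'll take the neck lightly and tilt it about the foot's near edge, then clamp hard.

Emit:
apply_moves:
  targets:
    - [[0,0,0,0,-0.3],[0,0,0,0,-0.44],[0,0,0,0,-0.466],[0,0,0,0,-0.466],[-0.36,0,0,0,-0.466],[-0.36,0,0.02,0,-0.466],[0,0,0,0,-0.466]]

```text
clock: 7.35
eef_pos: [0.4019, -0.2438, 0.1631]
tool_rot: [0.004, 1.0, -0.0, -0.0]
ft_force: [-0.3, -0.2, 0.3]
grip_width: 0.0233
grasp_force: 6.5
```

```bash
python3 -c "
from h import *
lean()
print(get_obs()['eef_pos'])"
```

```text
scene 761 [ 0.387 -0.272  0.007] [ 0.448 -0.219  0.194]
0.0 21 [ 0.398 -0.271  0.007] [ 0.448 -0.227  0.02 ]
0.02 82 [ 0.395 -0.272  0.02 ] [ 0.448 -0.226  0.04 ]
0.04 85 [ 0.392 -0.272  0.04 ] [ 0.44  -0.227  0.06 ]
0.06 95 [ 0.389 -0.272  0.06 ] [ 0.439 -0.223  0.08 ]
0.08 245 [ 0.389 -0.272  0.08 ] [ 0.44  -0.219  0.1  ]
0.1 116 [ 0.394 -0.267  0.1  ] [ 0.431 -0.226  0.12 ]
0.12 25 [ 0.395 -0.256  0.12 ] [ 0.407 -0.236  0.138]
0.14 28 [ 0.39  -0.269  0.14 ] [ 0.405 -0.238  0.16 ]
0.16 32 [ 0.389 -0.256  0.16 ] [ 0.392 -0.235  0.179]
0.18 32 [ 0.387 -0.259  0.181] [ 0.391 -0.235  0.194]
[ 0.40291947 -0.24388888  0.16307717]
```

Emit:
apply_moves:
  targets:
    - [[-0.36,0,-0.04,0,-0.466],[-0.36,0,-0.04,0,-0.466],[-0.3,0,-0.08,0,-0.466],[-0.26,0,-0.08,0,-0.466],[0,0,0,0,-0.52],[0,0,0,0,-0.7],[0,0,0,0,-0.7]]

```text
clock: 7.98
eef_pos: [0.3526, -0.2438, 0.1536]
tool_rot: [0.003, 1.0, 0.0, -0.0]
ft_force: [-2.9, 1.3, 7.2]
grip_width: 0.0222
grasp_force: 58.6
```

Emit:
apply_moves:
  targets:
    - [[0,0,0.5,0,-0.7],[0,0,0.7,3.4,-0.7],[0,0,0.7,3.4,-0.7],[0,0,0,0,-0.7],[0,0,0,0,-0.7]]

```text
clock: 8.4
eef_pos: [0.3538, -0.2447, 0.2301]
tool_rot: [-0.056, 0.998, -0.001, 0.001]
ft_force: [0.4, 0.1, -1.8]
grip_width: 0.0226
grasp_force: 59.3
```

```bash
python3 -c "
from h import *
p=lean();cv2.imwrite('pics/s4.png',cv2.resize(p[170:340,220:440],None,fx=2.5,fy=2.5))
o=get_obs();print(o['eef_pos'],o['tool_rot'])"
```

```text
scene 447 [ 0.331 -0.306  0.087] [ 0.447 -0.219  0.297]
0.08 10 [ 0.402 -0.267  0.087] [ 0.425 -0.264  0.1  ]
0.1 41 [ 0.389 -0.267  0.102] [ 0.447 -0.26   0.12 ]
0.12 47 [ 0.377 -0.269  0.12 ] [ 0.441 -0.261  0.14 ]
0.14 105 [ 0.365 -0.27   0.141] [ 0.429 -0.219  0.16 ]
0.16 170 [ 0.365 -0.268  0.16 ] [ 0.418 -0.225  0.18 ]
0.18 12 [ 0.358 -0.26   0.18 ] [ 0.383 -0.237  0.2  ]
[ 0.35276933 -0.2440256   0.22874228] [-5.60647004e-02  9.98427127e-01 -1.44267892e-04 -3.41463399e-05]
```

View pics/s4.png

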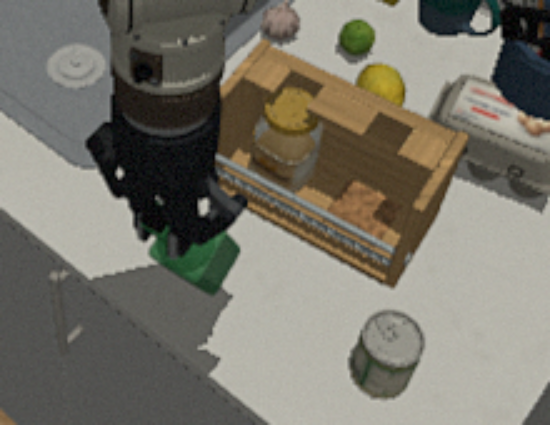

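Run:
```python
from h import *
a=np.radians(6.8);Rm=np.array([[np.cos(a),-np.sin(a)],[np.sin(a),np.cos(a)]])
for n in("scene","top"):
    X=np.load(n+".npy");q=X.reshape(-1,3);q=q[~np.isnan(q[:,0])]
    r=np.c_[(q[:,:2]-[.620,-.248])@Rm,q[:,2]]*1000
    b=r[(abs(r[:,2]-142)<6)&(abs(r[:,0])<70)&(abs(r[:,1])<130)]
    print(n,b.min(0).round(),b.max(0).round(),"yaw resid:")
    for lo,hi in((-118,-106),(106,118)):
        s=b[(b[:,1]>lo-4)&(b[:,1]<hi+4)];print(" side x",s[:,0].min().round(),s[:,0].max().round())
    s=b[(b[:,0]>-8)&(b[:,0]<18)];h=np.histogram(s[:,1],np.arange(-120,124,4))
    print([int(y) for y,c in zip(h[1],h[0]) if c==0])
    for y0 in(-100,-80,-50,-20,0,20,80,100):
        s=b[abs(b[:,1]-y0)<5]; print(y0,len(s),s[:,0].min().round() if len(s) else'',s[:,0].max().round() if len(s) else'')
    m=r[(abs(r[:,2]-14)<3)&(abs(r[:,0])<40)&(r[:,1]<0)&(r[:,1]>-100)];print("mat",len(m),m.min(0).round(),m.max(0).round())
    t=r[(abs(r[:,2]-52)<5)&(r[:,0]<-45)&(r[:,0]>-70)&(abs(r[:,1])<100)];print("rail",len(t),np.polyfit(t[:,1],t[:,0],1).round(3))
```

```text
scene [ -63. -119.  136.] [ 50. 118. 146.] yaw resid:
 side x -62.0 50.0
 side x -63.0 50.0
[-68, -64, -60, -56, -52, -48, -44, -40, -36, 32, 36, 40, 44, 48, 52, 56, 60, 64]
-100 79 -12.0 43.0
-80 77 -12.0 45.0
-50 27 26.0 44.0
-20 73 -13.0 43.0
0 71 -13.0 43.0
20 68 -13.0 44.0
80 60 -14.0 43.0
100 66 -43.0 44.0
mat 291 [-33. -91.  11.] [39. -9. 17.]
rail 228 [ 1.0000e-03 -5.5122e+01]
top [ -61. -117.  136.] [ 53. 119. 148.] yaw resid:
 side x -61.0 51.0
 side x -60.0 51.0
[-68, -64, -60, -56, -52, -48, -44, -40, -36, 32, 36, 40, 44, 48, 52, 56, 60, 64]
-100 71 -53.0 49.0
-80 64 -9.0 51.0
-50 24 27.0 50.0
-20 65 -11.0 51.0
0 61 -10.0 46.0
20 62 -10.0 52.0
80 61 -10.0 50.0
100 69 -11.0 52.0
mat 346 [-40. -99.  11.] [39. -0. 17.]
rail 126 [ 1.0000e-03 -5.2479e+01]
```

Emit:
apply_moves:
  targets:
    - [[0.5,-0.288,0.3,0,-0.7],[0.5,-0.288,0.3,0,-0.7],[0.6,-0.288,0.2,0,-0.7],[0.6,-0.288,0.045,0,-0.7],[0.7,-0.288,0,0.4,-0.7],[0.675,-0.29,0,0,-0.7],[0,0,0,0,-0.7]]

```text
clock: 9.03
eef_pos: [0.499, -0.3143, 0.258]
tool_rot: [-0.06, 0.998, 0.001, -0.001]
ft_force: [-0.2, 0.4, -2.2]
grip_width: 0.0227
grasp_force: 59.8
```

```bash
cat >> h.py <<'E'
P=np.array([.6259,-.2977])
def rack(q):
    a=np.radians(6.8);Rm=np.array([[np.cos(a),-np.sin(a)],[np.sin(a),np.cos(a)]])
    return np.c_[(np.atleast_2d(q)[:,:2]-P)@Rm,np.atleast_2d(q)[:,2]]*1000
def side(n="scene"):
    p,X,q=bottle(n);r=rack(q)
    print("tcp'",rack(get_obs()["eef_pos"]).round(1))
    f=r[r[:,1]<-20]
    for z0 in range(0,220,10):
        s=f[(f[:,2]>=z0)&(f[:,2]<z0+10)]
        if len(s)>4: print(z0,len(s),s.min(0).round(),s.max(0).round())
    return p
E
python3 -c "
from h import *
p=side();cv2.imwrite('pics/s5.png',cv2.resize(p[150:320,260:480],None,fx=2.5,fy=2.5))"
```

```text
scene 525 [ 0.476 -0.355  0.124] [ 0.581 -0.285  0.295]
tcp' [[-1.302e+02 -2.000e-01  2.584e+02]]
130 10 [-85. -28. 131.] [-48. -28. 140.]
140 7 [-83. -28. 142.] [-51. -28. 149.]
150 12 [-100.  -28.  152.] [-56. -27. 159.]
160 10 [-102.  -28.  163.] [-59. -28. 170.]
170 9 [-106.  -28.  171.] [-65. -28. 180.]
180 43 [-117.  -28.  180.] [-70. -20. 190.]
190 40 [-111.  -28.  191.] [-71. -20. 200.]
200 27 [-104.  -27.  200.] [-73. -20. 207.]
```

View pics/s5.png

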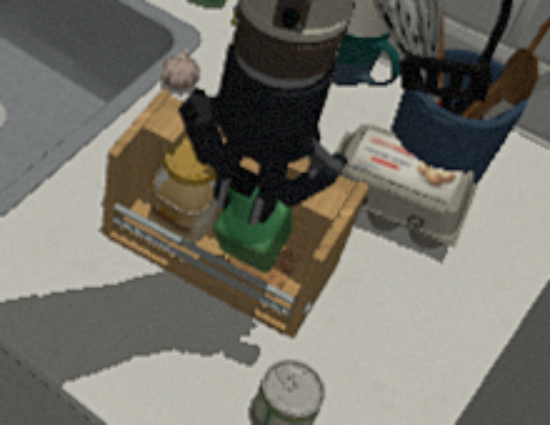

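```bash
cat >> h.py <<'E'
def loose(n="scene",yc=(-27,60),show=True):
    p,X=cam(n);P_=p.astype(int);r=rack(X.reshape(-1,3)).reshape(X.shape)
    g=(P_[...,1]>P_[...,2]*1.2+3)&(P_[...,1]>P_[...,0]*1.1)&(abs(r[...,1])<45)&(r[...,0]>-220)&(r[...,0]<45)&(r[...,2]>5)&(r[...,2]<300)
    return p,r,g
E
python3 - <<'E'
from h import *
for n in("scene","top"):
    p,r,g=loose(n);q=r[g];print(n,len(q),q.min(0).round(),q.max(0).round())
    f=q[(q[:,1]<-22)]
    if n=="scene":
        h=cv2.convexHull(f[:,[0,2]].astype(np.float32));print(h[:,0].round())
    vs,us=np.where(g)
    for v in range(vs.min(),vs.max()+1,4):
        w=us[vs==v]
        if len(w):print(v,w.min(),w.max(),r[v,w.min()].round(),r[v,w[len(w)//2]].round(),r[v,w.max()].round())
E
```

```text
scene 654 [-152.  -40.   48.] [ 45.  38. 299.]
[[ -47.  133.]
 [ -76.  202.]
 [-123.  299.]
 [-142.  295.]
 [-144.  289.]
 [-138.  249.]
 [-115.  173.]
 [-101.  144.]
 [ -89.  123.]
 [ -83.  117.]]
210 343 343 [-133.   35.  296.] [-133.   35.  296.] [-133.   35.  296.]
218 353 356 [-140.    9.  295.] [-139.    3.  298.] [-139.    3.  298.]
222 361 379 [-140.   -9.  295.] [-123.  -38.  299.] [-123.  -38.  299.]
226 350 372 [-147.    9.  278.] [-139.  -10.  283.] [-136.  -30.  294.]
230 350 371 [-135.   11.  251.] [-147.   -5.  275.] [-143.  -32.  290.]
234 348 374 [-141.   11.  244.] [-139.   -9.  256.] [-76. -25. 202.]
238 345 374 [-111.   25.  186.] [-121.   -4.  220.] [-69. -27. 180.]
242 345 374 [-117.   21.  181.] [-113.  -10.  201.] [-56. -27. 151.]
246 347 372 [-109.   17.  161.] [-115.  -13.  191.] [-63. -27. 143.]
250 349 370 [-95.  15. 131.] [-118.  -16.  182.] [-70. -26. 135.]
254 356 368 [-93.  -3. 127.] [-110.  -21.  162.] [-78. -27. 128.]
258 364 366 [-89. -23. 123.] [-87. -25. 121.] [-83. -26. 117.]
top 100 [-83.  -7. 130.] [-42.  30. 209.]
174 344 353 [-42.  16. 147.] [-45.   3. 156.] [-48.  -7. 162.]
178 340 349 [-53.  29. 147.] [-65.  23. 193.] [-68.  13. 201.]
182 340 346 [-64.  29. 142.] [-74.  28. 185.] [-79.  23. 203.]
```

Emit:
apply_moves:
  targets:
    - [[0.2,0.024,0,0,-0.7],[0.2,0.024,0,0,-0.7],[0.166,0.02,-0.336,0,-0.7],[0.166,0.02,-0.336,0,-0.7],[0.166,0.02,-0.336,0,-0.7],[0.166,0.02,-0.336,0,-0.7],[0,0,0,0,-0.7]]

```text
clock: 9.77
eef_pos: [0.5377, -0.3065, 0.2063]
tool_rot: [-0.06, 0.998, 0.001, -0.002]
ft_force: [-0.5, 0.4, -2.9]
grip_width: 0.0226
grasp_force: 59.8
```

Run:
```python
from h import *
p,r,g=loose();f=r[g];f=f[f[:,1]<-20];h=cv2.convexHull(f[:,[0,2]].astype(np.float32));print(h[:,0].round().tolist())
print(rack(get_obs()["eef_pos"]).round(1), get_obs()["ft_force"].round(1))
cv2.imwrite('pics/s6.png',cv2.resize(p[170:300,290:450],None,fx=4,fy=4))
```

```text
[[-5.0, 84.0], [-31.0, 145.0], [-100.0, 293.0], [-100.0, 293.0], [-100.0, 292.0], [-105.0, 271.0], [-104.0, 239.0], [-96.0, 194.0], [-74.0, 123.0], [-69.0, 113.0], [-50.0, 73.0], [-41.0, 65.0], [-6.0, 77.0]]
[[-89.    1.3 207.8]] [-0.9 -0.5 -1.2]
```

View pics/s6.png

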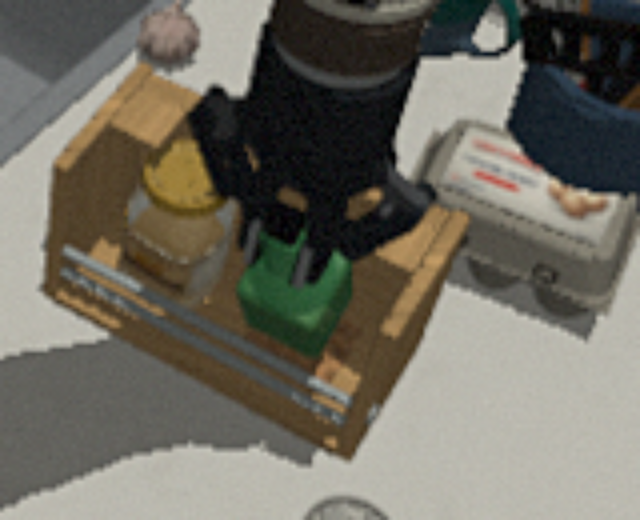

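The foot is in behind the rails and under the board (body ≈(295,300), free of the jar), with the underside close to the rail. I'll shift 5 mm back and go on down.

Emit:
apply_moves:
  targets:
    - [[0.14,-0.01,0,0,-0.7],[0,0,0,0,-0.7],[0.114,0.01,-0.25,0,-0.7],[0.114,0.01,-0.25,0,-0.7],[0.114,0.01,-0.25,0,-0.7],[0,0,0,0,-0.7]]

```text
clock: 10.32
eef_pos: [0.557, -0.3063, 0.1758]
tool_rot: [-0.06, 0.998, 0.001, -0.001]
ft_force: [-0.8, -0.2, -2.5]
grip_width: 0.0225
grasp_force: 59.8
```

Emit:
apply_moves:
  targets:
    - [[0.03,0,-0.07,0,-0.7],[0.03,0,-0.07,0,-0.7],[0,0,0,0,-0.7]]

```text
clock: 10.57
eef_pos: [0.5597, -0.3071, 0.173]
tool_rot: [-0.06, 0.998, 0.0, -0.0]
ft_force: [0.3, 0.5, -2.8]
grip_width: 0.0224
grasp_force: 59.8
```

Emit:
apply_moves:
  targets:
    - [[0.02,0,-0.05,0,-0.7],[0.02,0,-0.05,0,-0.7],[0,0,0,0,-0.7]]

```text
clock: 10.82
eef_pos: [0.5612, -0.3072, 0.1694]
tool_rot: [-0.06, 0.998, 0.0, -0.0]
ft_force: [0.3, 0.4, -1.8]
grip_width: 0.0224
grasp_force: 59.8
```

Emit:
apply_moves:
  targets:
    - [[0,0,-0.05,0,-0.7],[0,0,-0.05,0,-0.7],[0,0,0,0,-0.7]]

```text
clock: 11.07
eef_pos: [0.5613, -0.3074, 0.1676]
tool_rot: [-0.06, 0.998, -0.001, 0.001]
ft_force: [-2.8, 0.1, 5.7]
grip_width: 0.0225
grasp_force: 60.9
```

Run:
```python
from h import *
p,r,g=loose();f=r[g];f=f[f[:,1]<-18];h=cv2.convexHull(f[:,[0,2]].astype(np.float32));print(h[:,0].round().tolist())
print(rack(get_obs()["eef_pos"]).round(1), get_obs()["ft_force"].round(1))
```

```text
[[14.0, 49.0], [-61.0, 264.0], [-75.0, 298.0], [-86.0, 299.0], [-90.0, 298.0], [-96.0, 291.0], [-100.0, 285.0], [-76.0, 152.0], [-54.0, 90.0], [-52.0, 85.0], [-27.0, 36.0], [-25.0, 33.0], [-15.0, 33.0], [6.0, 40.0]]
[[-65.3  -2.  167.6]] [-2.6  1.2  6.1]
```

Emit:
apply_moves:
  targets:
    - [[0,0,0,0,-0.5],[0,0,0,0,-0.466],[0,0,0,0,-0.466],[0.15,0.03,0.02,0,-0.466],[0.16,0.03,0.03,0,-0.466],[0.17,0.03,0.02,0,-0.466],[0.18,0.03,0.02,0,-0.466],[0,0,0,0,-0.466]]

```text
clock: 11.78
eef_pos: [0.5896, -0.3032, 0.1722]
tool_rot: [-0.06, 0.998, -0.002, 0.002]
ft_force: [-1.8, 0.5, 7.8]
grip_width: 0.023
grasp_force: 14.2
```

Run:
```python
from h import *
p,r,g=loose();f=r[g];f=f[f[:,1]<-18];h=cv2.convexHull(f[:,[0,2]].astype(np.float32));print(h[:,0].round().tolist())
print(rack(get_obs()["eef_pos"]).round(1), get_obs()["ft_force"].round(1))
```

```text
[[19.0, 52.0], [11.0, 107.0], [-49.0, 292.0], [-69.0, 298.0], [-38.0, 88.0], [-24.0, 37.0], [-19.0, 27.0], [-17.0, 24.0], [19.0, 39.0]]
[[-36.8  -1.2 172.2]] [-0.2  0.1  7.3]
```

Emit:
apply_moves:
  targets:
    - [[0.17,0.025,0.01,0,-0.466],[0.17,0.025,0.01,0,-0.466],[0.17,0.025,0,0,-0.466],[0.17,0.025,-0.01,0,-0.466],[0.16,0.025,-0.02,0,-0.466],[0.16,0.02,-0.02,0,-0.466],[0,0,0,0,-0.466]]

```text
clock: 12.42
eef_pos: [0.6303, -0.2979, 0.1711]
tool_rot: [-0.06, 0.998, -0.002, 0.003]
ft_force: [0.8, -1.8, 6.5]
grip_width: 0.023
grasp_force: 13.9
```

Run:
```python
from h import *
p,r,g=loose();f=r[g]
print(rack(get_obs()["eef_pos"]).round(1), get_obs()["ft_force"].round(1))
for z0 in range(20,210,10):
    s=f[(f[:,2]>=z0)&(f[:,2]<z0+10)]
    if len(s)>4: print(z0,len(s),s.min(0).round(),s.max(0).round())
```

```text
[[  4.2  -0.7 171.1]] [ 0.4 -2.1  5.5]
20 35 [-17. -29.  22.] [-12.  19.  30.]
30 45 [-18. -29.  30.] [20. 21. 40.]
40 53 [-18. -29.  40.] [25. 19. 49.]
50 52 [-20. -29.  50.] [25. 22. 60.]
60 53 [-20. -29.  60.] [24. 22. 70.]
70 54 [-20. -29.  70.] [27. 20. 80.]
80 50 [-20. -28.  80.] [16. 23. 90.]
90 95 [-21. -29.  90.] [ 44.  25. 100.]
100 109 [-19. -26. 100.] [ 31.  24. 110.]
110 82 [-13. -23. 110.] [ 21.  18. 120.]
120 41 [ -8. -16. 120.] [ 13.  12. 130.]
130 29 [-13. -27. 130.] [ 10.   8. 140.]
140 22 [ -7. -13. 140.] [ -1.  10. 149.]
150 26 [ -8. -12. 150.] [ -3.  10. 159.]
160 25 [ -9. -13. 160.] [ -4.   9. 170.]
170 27 [ -8. -21. 170.] [ -3.  21. 179.]
180 30 [ -9. -24. 180.] [ -4.   9. 190.]
190 38 [ -9. -26. 191.] [  5.  12. 200.]
200 24 [ -9. -41. 200.] [ 10.  40. 209.]
```

Emit:
apply_moves:
  targets:
    - [[0.06,0.01,-0.02,0,-0.466],[0.06,0.01,-0.03,0,-0.466],[0,0,-0.02,0,-0.466],[0,0,0,0,-0.5],[0,0,0,0,-0.7],[0,0,0.1,0,-0.7],[0,0,0.1,0,-0.7],[0,0,0,0,-0.7]]

```text
clock: 13.13
eef_pos: [0.6324, -0.2957, 0.1736]
tool_rot: [-0.06, 0.998, 0.0, 0.0]
ft_force: [-0.3, -0.5, -1.5]
grip_width: 0.0224
grasp_force: 58.7
```

```bash
cat > c.py <<'E'
from h import *
p,r,g=loose();f=r[g]
print(rack(get_obs()["eef_pos"]).round(1), get_obs()["ft_force"].round(1))
for z0 in range(20,210,10):
    s=f[(f[:,2]>=z0)&(f[:,2]<z0+10)]
    if len(s)>4: print(z0,len(s),s.min(0).round(),s.max(0).round())
E
python3 c.py
```

```text
[[  6.5   1.2 172.9]] [-0.1  0.1 -1.7]
20 24 [-21. -25.  23.] [-15.  23.  30.]
30 53 [-21. -26.  30.] [28. 25. 40.]
40 51 [-21. -26.  40.] [22. 24. 50.]
50 56 [-21. -26.  50.] [23. 25. 60.]
60 58 [-22. -26.  60.] [17. 25. 70.]
70 50 [-23. -26.  70.] [22. 24. 80.]
80 58 [-21. -27.  80.] [44. 25. 90.]
90 70 [-22. -26.  90.] [ 45.  27. 100.]
100 119 [-21. -26. 100.] [ 31.  27. 110.]
110 93 [-17. -22. 110.] [ 21.  23. 120.]
120 60 [-11. -15. 120.] [ 18.  17. 130.]
130 27 [-13. -28. 131.] [  9.  18. 140.]
140 25 [ -6. -11. 140.] [  4.  11. 148.]
150 25 [ -6.  -9. 150.] [ -2.  10. 160.]
160 28 [ -7. -11. 160.] [ -1.  12. 170.]
170 28 [ -7. -19. 170.] [  1.  23. 180.]
180 29 [ -7. -11. 180.] [ -1.  12. 190.]
190 33 [ -6. -10. 190.] [  4.  14. 200.]
200 37 [ -7. -33. 201.] [ 13.  16. 209.]
```

Emit:
apply_moves:
  targets:
    - [[-0.13,-0.015,0,0,-0.7],[0,0,-0.06,0,-0.7],[0,0,-0.06,0,-0.7],[0,0,-0.06,0,-0.7],[0,0,0,0,-0.7]]

```text
clock: 13.6
eef_pos: [0.6268, -0.2964, 0.1698]
tool_rot: [-0.06, 0.998, -0.001, 0.001]
ft_force: [-5.2, 2.3, 13.5]
grip_width: 0.0221
grasp_force: 60.9
```

```bash
python3 c.py
```

```text
[[  1.1   1.2 169.8]] [-4.4  2.  14.5]
20 36 [-27. -26.  22.] [-6. 24. 29.]
30 54 [-28. -26.  30.] [14. 25. 40.]
40 52 [-28. -26.  40.] [15. 24. 50.]
50 48 [-27. -26.  50.] [17. 25. 60.]
60 59 [-28. -26.  60.] [17. 23. 70.]
70 56 [-27. -26.  70.] [13. 25. 80.]
80 60 [-28. -26.  80.] [19. 25. 90.]
90 109 [-27. -26.  90.] [ 18.  27. 100.]
100 100 [-25. -25. 100.] [ 20.  25. 110.]
110 96 [-22. -19. 110.] [ 13.  23. 120.]
120 37 [-13. -13. 120.] [  8.  14. 130.]
130 29 [-11. -27. 130.] [  4.  13. 140.]
140 28 [-11. -11. 140.] [ -6.  10. 150.]
150 22 [-12. -12. 151.] [ -7.  11. 159.]
160 29 [-11. -10. 161.] [ -7.  12. 170.]
170 26 [-12. -10. 170.] [ -7.  11. 180.]
180 26 [-12. -10. 181.] [ -6.  11. 190.]
190 41 [-13. -21. 190.] [  4.  14. 200.]
200 23 [-14. -28. 200.] [ 10.  37. 209.]
```

The bottle is vertical, centred on the mat (front face at -27 mm all the way up) and bearing on it. Releasing and retreating upward.

Emit:
apply_moves:
  targets:
    - [[0,0,0.02,0,-0.5],[0,0,0,0,-0.464],[0,0,0,0,-0.44],[0,0,0,0,-0.3],[0,0,0,0,0.1],[0,0,0,0,0.1]]

```text
clock: 14.15
eef_pos: [0.6269, -0.2963, 0.166]
tool_rot: [-0.06, 0.998, 0.0, -0.0]
ft_force: [0.2, -0.2, 1.3]
grip_width: 0.0469
grasp_force: 0.0
```

Emit:
apply_moves:
  targets:
    - [[0,0,0.3,0,0.1],[0,0,0.5,0,0.1],[0,0,0.7,0,0.1],[0,0,0.7,0,0.1],[-0.8,0,0.2,0,0.1],[-0.9,0,0,0,0.1],[-0.9,0,0,0,0.1],[-0.9,0,0,0,0.1]]

```text
clock: 14.82
eef_pos: [0.4858, -0.2962, 0.2622]
tool_rot: [-0.06, 0.998, 0.0, -0.0]
ft_force: [0.4, -1.2, -0.1]
grip_width: 0.0473
grasp_force: 0.0
```

```bash
python3 c.py; python3 -c "
from h import *
p,X=cam('scene');cv2.imwrite('pics/end.png',p);print(get_obs()['clock'],get_obs()['grip_width'])"
```

```text
[[-147.5   20.7  260.8]] [-4.8  0.7 -2.5]
20 41 [-27. -26.  21.] [ 6. 23. 30.]
30 49 [-27. -26.  30.] [14. 25. 40.]
40 56 [-29. -26.  40.] [18. 25. 50.]
50 50 [-27. -26.  50.] [17. 22. 60.]
60 57 [-28. -26.  60.] [15. 24. 70.]
70 57 [-28. -26.  70.] [15. 23. 80.]
80 54 [-27. -26.  80.] [16. 24. 90.]
90 79 [-27. -27.  90.] [ 19.  20. 100.]
100 81 [-25. -25. 100.] [ 20.  13. 110.]
110 75 [-22. -22. 110.] [ 10.  13. 119.]
120 18 [-16. -12. 120.] [  9.  11. 130.]
130 9 [-11. -27. 131.] [  7.  -7. 140.]
160 11 [-11.   2. 160.] [ -8.  11. 169.]
170 6 [-10.   3. 172.] [ -8.   9. 177.]
180 6 [-11.   4. 180.] [ -9.   9. 190.]
14.9167 0.0470038566904689
```

View pics/end.png

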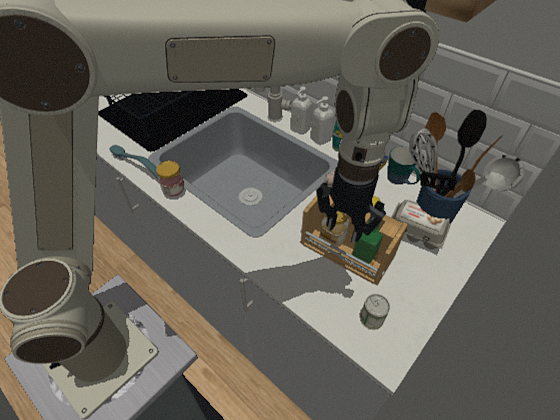

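The bottle stands upright in the rack's free place (body ≈(368,245)), the jars and the tin are where they were, and the gripper is clear. I'll let the arm settle, then hand in.

Emit:
apply_moves:
  targets:
    - [[-0.5,0,0.3,0,0.1],[-0.3,0,0.1,0,0.1],[0,0,0,0,0.1],[0,0,0,0,0.1],[0,0,0,0,0.1]]

```text
clock: 15.33
eef_pos: [0.456, -0.2966, 0.2785]
tool_rot: [-0.06, 0.998, -0.0, 0.0]
ft_force: [-0.0, 0.9, -0.6]
grip_width: 0.0469
grasp_force: 0.0
```

```bash
python3 -c "
from workcell import order
print(order.job_done())"
```

```text
the job is handed in; nothing more can be done
None
```

The oil bottle was stood up on the free worktop and let go, then taken by its neck, tilted in and righted; it now stands upright on the cork mat with its neck in the notch, released, jars and tin as they stood, and the job was handed in at about 15 s.

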